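# Pop open the touch-latch cupboard and swing its door wide

## Task

Open the wider of the two handle-less doors of the small oak-fronted cabinet: press it in at its free edge, near the top, until the push catch lets go and the spring pops it ajar, then push it round from behind with the fingers until it stands wide open, square to the cabinet front or further. Leave the narrow door shut, and do not shift or lift anything else on the shelf.

Things in the scene. Friction and masses are not known exactly. Their poses are not given: they have to be found in the camera images.
- cabinet: fixed cabinet: grey carcass 300 wide, 200 deep, 220 mm high, two plain oak doors 16 mm thick side by side over its front. Origin on the shelf under the middle of the carcass's front edge; x to the back (doors look to -x), z up. Wide door hinged at the +y end, narrow one at the -y end; free edges meet, 3 mm apart, at y = -36 mm. Carcass front plane x = 0, latched doors' outer faces x = -22 mm.
- wide_hinge (a point): top end of the wide door's upright hinge line, in the middle of the door's thickness, 14 mm in front of the carcass's front plane, 218 mm above the shelf (the doors' tops). Its frame turns with the door: x from outer to inner face, the free edge towards -y
- wide_corner (a point): top corner of the wide door at its free edge, on its outer face, 218 mm above the shelf, 183 mm from the hinge line; moves with the door. The catch is inside, 120 mm from the hinge line: a press of 6 to 7 N near the free edge moves the door in, the catch lets go after about 3 mm there, the stop comes at 6 mm; when the press is taken away the sprung plunger pushes the door out in half a second
- wide_door (a joint): angle of the wide door (183 mm wide) in rad: 0 latched shut, slightly below 0 pressed in, about 0.39 sprung ajar, 1.57 square to the cabinet front, 1.75 at its stop. A light hinge friction keeps it wherever it is left
- wide_door_plunger (a joint): how far the wide door's catch has let its plunger out, in m: 0 held, slightly below 0 pressed in, 0.046 sprung fully out once the catch has let go; inside the cabinet, seen only when the door is ajar
- narrow_door (a joint): angle of the narrow door (112 mm wide) in rad: 0 latched shut, growing as it opens; it has a push catch of its own and must stay shut.
- steamer_head: handheld steamer, black plastic, lying on its side, 240 x 115 x 62 mm high; a bystander. Origin at the underside
- stays_box: clear acrylic box of collar stays, 85 x 120 x 35 mm high; a bystander, in front of the cabinet beyond the door's sweep. Origin at the underside
- clip_tray: silver aluminium tray of clips, 90 x 170 x 22 mm high; a bystander, in front of the narrow door beyond the wide door's sweep. Origin at the underside
- lint_brush: grey lint brush lying flat, 240 x 55 x 22 mm high; a bystander, by the hinge-side end of the cabinet. Origin at the underside
- spray_bottle: white spray bottle, 74 mm across, 206 mm high with its trigger head; a bystander. Origin at the underside
- button_jar: glass jar with an aluminium lid, 68 mm across, 85 mm high; a bystander. Origin at the underside

How it is judged:
By the outcome, as a careful person would: the job done as asked, in the order asked, and still so for the second after the job is handed in, with the robot touching nothing.
It also fails if it takes over 42 s, if anything falls off the work surface, if the arm or the gripper's body presses on something with over 40 N, if the wrist force passes 120 N, or if a joint passes its speed limit or range.

## Robot

A 6-joint arm with a two-finger parallel gripper is mounted at the origin on the work surface. World frame = base frame: x ahead of the robot, y to its left, z up, the work surface at z = 0. Lengths are in m, angles in rad, forces in N, time in s.
With the tool pointing down it reaches from about 0.325 to 0.9 m from the base axis. Payload 6.1 kg.
Tool frame: the origin (TCP) lies at the very end of the fingers, on their centre line; the grasp point (between the pads) lies robot.grip_point_offset behind it (robot.grip_point_offset is the distance from the TCP to the grasp point, in m); z points along the fingers, y is the direction in which the jaws open and shut (so a half turn about z gives the same grasp; the last joint's range is limited). The gripper opens to 87 mm and grips with 3 to 60 N. Pads are 19 mm wide; open, the fingers measure 117 mm over their backs; the gripper's body (75 mm by 190 mm) begins 51 mm behind the grasp point.
Start: joints at [1.182, 0.22, 1.526, -0, 1.395, -0.126], TCP at [0.162, 0.604, 0.223] pointing down, gripper open.
Joint ranges: [-2.98, 2.98], [-0.91, 2.08], [0.09, 2.57], [-1.24, 4.39], [0.2, 2.65], [-2.68, 2.68]. Speed limits (rad/s): [2.57, 2.57, 3.01, 3.14, 3.14, 3.14].

## Interface

Orientations are given as a unit quaternion [w, x, y, z].
In Python, from plant import robot gives the robot as it stands.
- The arm moves only by the tool arm_command, never from a script. Its argument "increments" is text: rows parted by semicolons, each of 7 numbers parted by spaces: the shift along the tool's x, y, z in m, then the turn, a rotation vector about the tool's x, y, z in degrees, then the closure, from 0 (fully open) to 1 (shut). In form: x y z ax ay az grip; .... A call has 1 to 8 rows; each row is the pose to reach, as a shift and turn from the pose measured when the call began, along the tool's axes at that moment; what a row does not reach only later rows make up. A row lasts 1/10 s, in which the tool goes at most 50 mm and 8.59 degrees, less where a joint would pass 70% of its speed; a pose out of reach is approached as far as the arm can. A call with a gripper value outside its range is refused whole. The fingers move at their own pace and stop on an object; "grip_force" is the grip in N (left out, the last holds). Time passes only in rows, so rows that repeat a pose let the fingers close. It gives the time, the measured TCP pose, the force and the opening at its end, in the units of the state.
- robot.observe(): the state, without advancing time (a new reading comes with each control period).
- robot.read_camera(name): name is "side" or "top"; returns a dict with "pixels" (400x640x3 uint8, red, green, blue), "fx", "fy", "cx", "cy" (pixels), "k1" (the pictures are not rectified: a ray, as slopes to the right and down, at radius r is drawn at 1 + k1 r^2 times it, then the intrinsics apply), "R" (3x3) and "t" (3): a world point X has camera coordinates R X + t. Camera axes: x right, y down, z forward; pixel columns grow to the right and rows downward; lengths in m; the calibration is good to about 2 mm. A picture is of the moment at which its call begins. There is no depth.
- robot.hand_in(): hands the job in, once; it reports no verdict.
The state is a dict: "time": time; "qpos": joint angles; "qd": joint speeds; "effort": joint torques, N m; "tool_pos": TCP position; "eef_rot": TCP orientation; "wrist_force": force on the tool from outside, world axes, zero at the start; "moment": the same for the moment, N m; "finger_gap": finger opening in m.
Only numpy, scipy, OpenCV 4.12 (cv2) and the standard library are available. Lean on these libraries where they do the work, as an engineer would, in place of code of your own. Each camera call takes 0.05 s, during which the arm holds its last target.

## Working session

There is one attempt and no reset: what is moved stays moved. The work goes in short steps, Python scripts to look and compute and a tool call to move; the robot and the scene stay as the last step left them, time stands still between calls to the robot, and variables do not carry over. Pictures are saved under pics/ and viewed, and the job is handed in when it is done.

Besides the shell and the picture viewer there is one more tool, called after ">>>" in YAML: its name, and indented under it one key for each argument. arm_command: Moves the arm, as the interface text tells. Its arguments: {"type":"object","properties":{"increments":{"type":"string"},"grip_force":{"type":"number"}},"required":["increments"]}

```bash
ls; mkdir -p pics; python3 - <<'E'
from plant import robot
import cv2
s=robot.observe();print({k:(v if not hasattr(v,'round') else v) for k,v in s.items()})
print(robot.grip_point_offset)
for n in("side","top"):
    c=robot.read_camera(n);cv2.imwrite(f"pics/{n}0.png",c["pixels"][:,:,::-1]);print({k:v for k,v in c.items() if k!="pixels"})
E
```

```text
pics
{'time': 0.0, 'qpos': array([ 1.18189009e+00,  2.21259269e-01,  1.52763056e+00, -9.07156575e-06,
        1.39468964e+00, -1.26075231e-01]), 'qd': array([-0.00100279,  0.0009539 ,  0.00057967,  0.00084225, -0.00131441,
        0.00065561]), 'effort': array([-4.29765905e-04, -4.94611573e+01, -3.87374890e+01,  6.97162421e-02,
        5.71574271e-02, -1.56207434e-04]), 'tool_pos': array([0.16213527, 0.60295039, 0.22140644]), 'eef_rot': array([-2.48657957e-04,  1.31036716e-01,  9.91377018e-01, -9.61792301e-04]), 'wrist_force': array([-0.51779058, -0.09702648, -0.95777078]), 'moment': array([0.02530127, 0.02424792, 0.04247581]), 'finger_gap': 0.08718376986864416}
0.0187
{'fx': 368.94620449154235, 'fy': 368.94620449154235, 'cx': 321.3400813282331, 'cy': 200.1397694354423, 'k1': -0.02429681116261398, 'R': array([[ 0.99648128, -0.08380745,  0.00116696],
       [-0.06025489, -0.72597753, -0.6850737 ],
       [ 0.05826146,  0.6825928 , -0.72847283]]), 't': array([-0.57307732,  0.04491782,  1.17418654])}
{'fx': 481.6925384728995, 'fy': 481.6925384728995, 'cx': 313.8886738869238, 'cy': 202.33966034404506, 'k1': -0.027268445988323353, 'R': array([[ 0.01130341, -0.99993266,  0.00262653],
       [-0.99141084, -0.01154927, -0.13027342],
       [ 0.13029498, -0.00113144, -0.99147463]]), 't': array([-0.12757832,  0.59310314,  1.406464  ])}
```

View pics/side0.png

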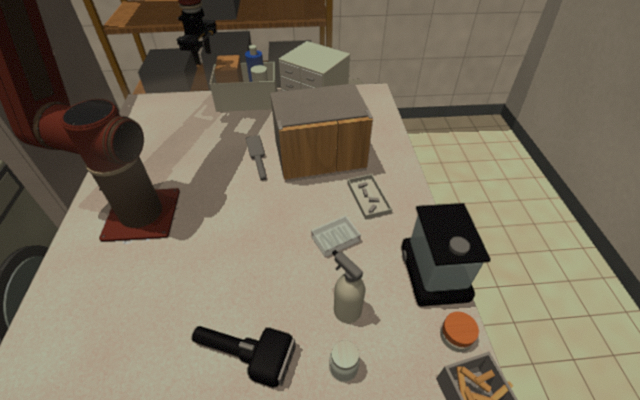

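View pics/top0.png

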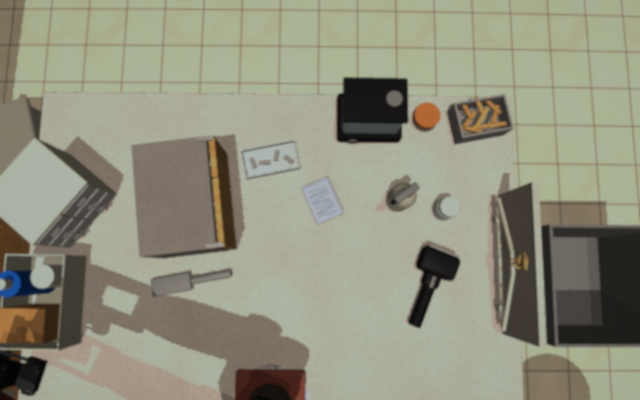

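```bash
python3 - <<'E'
import cv2
a=cv2.imread("pics/side0.png")[75:195,240:400];cv2.imwrite("pics/s1.png",cv2.resize(a,None,fx=5,fy=5,interpolation=cv2.INTER_CUBIC))
a=cv2.imread("pics/top0.png")[125:265,120:310];cv2.imwrite("pics/t1.png",cv2.resize(a,None,fx=4,fy=4,interpolation=cv2.INTER_CUBIC))
E
```

```text
(no output)
```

View pics/s1.png

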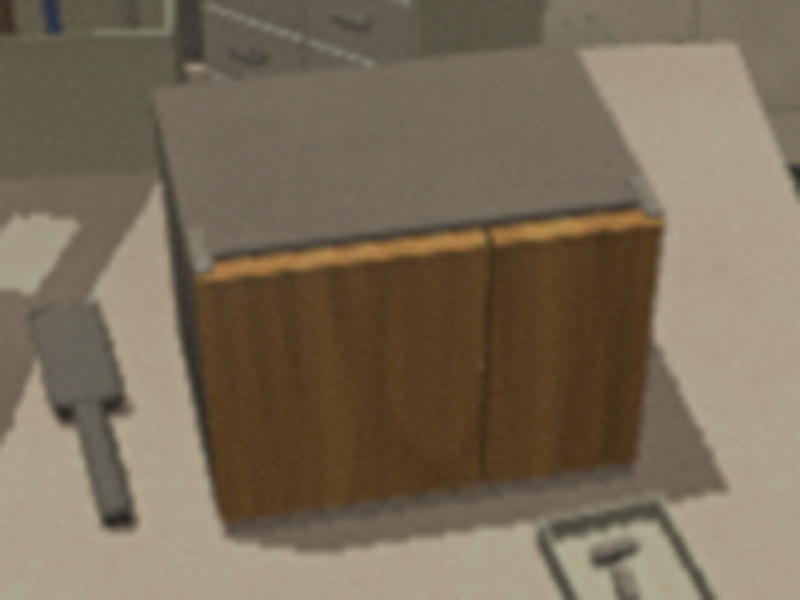

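View pics/t1.png

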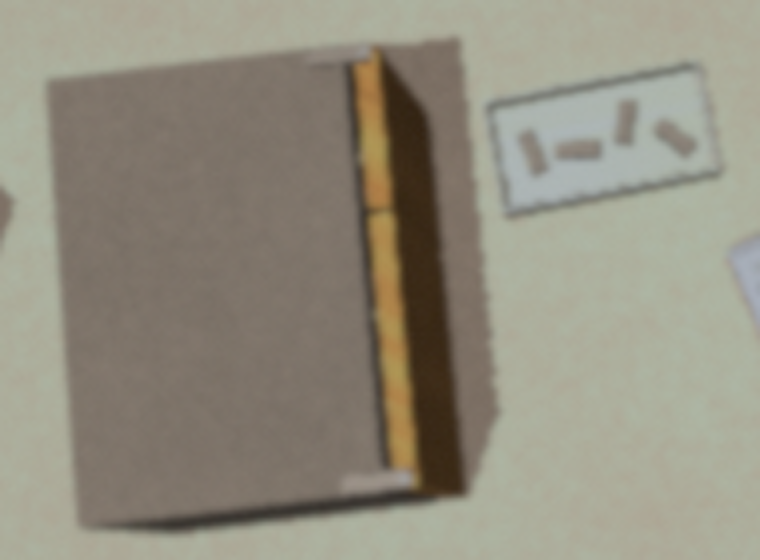

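```bash
cat > h.py <<'E'
import numpy as np, cv2
from plant import robot
from scipy.spatial.transform import Rotation as Rn
from scipy.optimize import least_squares
cams={}
def cam(n,save=None):
    c=robot.read_camera(n)
    if save: cv2.imwrite(f"pics/{save}.png",c["pixels"][:,:,::-1])
    return c
def proj(c,X):
    P=np.atleast_2d(X)@c["R"].T+c["t"]; s=P[:,:2]/P[:,2:]
    r2=(s**2).sum(1,keepdims=True); s=s*(1+c["k1"]*r2)
    return s*[c["fx"],c["fy"]]+[c["cx"],c["cy"]]
def cab2w(p,P):
    P=np.atleast_2d(P); c,s=np.cos(p[2]),np.sin(p[2])
    return np.c_[p[0]+c*P[:,0]-s*P[:,1],p[1]+s*P[:,0]+c*P[:,1],P[:,2]]
E
python3 - <<'E'
from h import *
cs,ct=cam("side"),cam("top")
S=[((-22,149,218),(200,280)),((-22,-36,218),(488,244)),((-22,-149.5,218),(661,222)),((200,150,220),(153,92)),((200,-150,220),(578,48))]
T=[((-22,149,218),(419,488)),((-22,-36,218),(395,210)),((-22,-149.5,218),(382,50)),((200,-150,220),(48,80)),((200,150,220),(80,525))]
f=lambda L,k,o:(np.array([a for a,_ in L])/1000,(np.array([b for _,b in L])+.5)/k-.5+o)
XS,uS=f(S,5,[240,75]);XT,uT=f(T,4,[120,125])
def res(p,w=(1,1)): return np.r_[w[0]*(proj(cs,cab2w(p,XS))-uS).ravel(),w[1]*(proj(ct,cab2w(p,XT))-uT).ravel()]
for w in((1,1),(1,0),(0,1)):
    r=least_squares(lambda p:res(p,w),[.4,.45,1.6]);print(w,r.x,np.round(res(r.x),1).tolist())
    p=r.x
    print(cab2w(p,np.array([[-.022,-.0345,.218],[-.014,.1485,.218]])))
E
```

```text
(1, 1) [0.59744537 0.14966394 1.69151721] [-1.6, -0.2, 0.2, -0.2, 0.7, -0.1, -0.5, -0.9, -1.1, -1.0, 0.2, 0.1, 0.3, -0.2, 0.0, -1.7, 0.8, -0.6, -0.3, 0.4]
[[0.6343437  0.13197882 0.218     ]
 [0.45171214 0.11788229 0.218     ]]
(1, 0) [0.59866658 0.14743667 1.68918558] [-1.3, 0.1, 0.6, 0.2, 1.2, 0.4, -0.1, -0.6, -0.5, -0.7, 1.0, -0.4, 1.2, -0.6, 1.0, -2.1, 1.8, -1.2, 0.4, -0.2]
[[0.63552357 0.12966556 0.218     ]
 [0.45285964 0.1159949  0.218     ]]
(0, 1) [0.5965037  0.15017566 1.6923271 ] [-1.9, -0.3, -0.1, -0.3, 0.3, -0.2, -0.9, -0.9, -1.5, -1.1, 0.1, 0.4, 0.1, 0.2, -0.2, -1.3, 0.5, -0.2, -0.5, 0.8]
[[0.63341634 0.13252042 0.218     ]
 [0.45079625 0.11827599 0.218     ]]
```

```bash
cat >> h.py <<'E'
CP=[0.5974,0.1492,1.6913]
def row(P,yawoff=0,cab=True):
    """shift+turn in tool axes to reach cabinet-frame point P, tool y along cab x turned by yawoff(deg)"""
    s=robot.observe(); q=s["eef_rot"]; R0=Rn.from_quat([q[1],q[2],q[3],q[0]])
    X=cab2w(CP,P)[0] if cab else np.array(P)
    a=CP[2]+np.radians(yawoff); y=np.array([np.cos(a),np.sin(a),0]); z=np.array([0,0,-1.]); x=np.cross(y,z)
    Rt=Rn.from_matrix(np.c_[x,y,z])
    d=R0.inv().apply(X-s["tool_pos"]); v=(R0.inv()*Rt).as_rotvec(degrees=True)
    print("P",P,"W",X.round(4),"row",d.round(4),v.round(2))
def st():
    s=robot.observe(); p=s["tool_pos"]; c,n=np.cos(CP[2]),np.sin(CP[2]); d=p[:2]-CP[:2]
    print("t",round(s["time"],2),"W",p.round(4),"cab",np.round([c*d[0]+n*d[1],-n*d[0]+c*d[1],p[2]],4),"F",s["wrist_force"].round(1),"q",s["qpos"].round(2),"gap",round(s["finger_gap"],4))
E
python3 - <<'E'
from h import *
st()
row([.2,.6,.36],cab=False)
row([-.1,-.018,.36])
row([-.1,-.018,.19])
E
```

```text
t 0.2 W [0.1622 0.6032 0.2219] cab [0.503  0.3774 0.2219] F [-1.   0.3  0.2] q [ 1.18  0.22  1.53 -0.    1.39 -0.13] gap 0.0869
P [0.2, 0.6, 0.36] W [0.2  0.6  0.36] row [-0.0373  0.0066 -0.1382] [-7.000e-02 -2.000e-02 -2.196e+01]
P [-0.1, -0.018, 0.36] W [0.6273 0.0521 0.36  ] row [-0.5923 -0.4115 -0.1377] [-7.000e-02 -2.000e-02 -2.196e+01]
P [-0.1, -0.018, 0.19] W [0.6273 0.0521 0.19  ] row [-0.5923 -0.4113  0.0323] [-7.000e-02 -2.000e-02 -2.196e+01]
```

>>> arm_command:
  increments: "0 0 -0.05 0 0 0 1; 0 0 -0.1 0 0 0 1; 0 0 -0.14 0 0 0 1; 0 0 -0.14 0 0 0 1; -0.04 -0.028 -0.14 0 0 -5 1; -0.08 -0.056 -0.14 0 0 -10 1; -0.12 -0.083 -0.14 0 0 -15 1; -0.16 -0.111 -0.14 0 0 -22 1"

```text
time: 1.0
tool_pos: [0.2885, 0.453, 0.3609]
eef_rot: [-0.001, -0.063, 0.998, -0.001]
wrist_force: [1.1, 1.4, 1.4]
finger_gap: 0.0308
```

```bash
python3 - <<'E'
from h import *
st()
row([-.1,-.018,.36])
E
```

```text
t 1.0 W [0.2885 0.453  0.3609] cab [0.3387 0.2701 0.3609] F [1.1 1.4 1.4] q [ 0.86 -0.04  1.55 -0.    1.63 -0.84] gap 0.0308
P [-0.1, -0.018, 0.36] W [0.6273 0.0521 0.36  ] row [-0.2857 -0.4403  0.0013] [-0.11 -0.08  0.32]
```

>>> arm_command:
  increments: "-0.026 -0.04 0 0 0 0 1; -0.052 -0.08 0 0 0 0 1; -0.078 -0.12 0 0 0 0 1; -0.104 -0.16 0 0 0 0 1; -0.13 -0.2 0 0 0 0 1; -0.156 -0.24 0 0 0 0 1; -0.182 -0.28 0 0 0 0 1; -0.208 -0.32 0 0 0 0 1"

```text
time: 1.8
tool_pos: [0.5358, 0.1599, 0.3603]
eef_rot: [-0.001, -0.063, 0.998, -0.001]
wrist_force: [0.5, 0.5, 0.6]
finger_gap: 0.0007
```

>>> arm_command:
  increments: "-0.026 -0.04 0 0 0 0 1; -0.052 -0.08 0 0 0 0 1; -0.078 -0.12 0 0 0 0 1; -0.078 -0.12 0 0 0 0 1; -0.078 -0.12 0 0 0 0 1"

```text
time: 2.3
tool_pos: [0.6281, 0.0497, 0.3584]
eef_rot: [-0.003, -0.062, 0.998, -0.001]
wrist_force: [-0.5, 1.2, -0.1]
finger_gap: 0.0008
```

```bash
python3 - <<'E'
from h import *
st()
row([-.1,-.018,.30])
row([-.1,-.018,.19])
cam("top","top2");cam("side","side2")
E
```

```text
t 2.3 W [0.6281 0.0497 0.3584] cab [-0.1024 -0.0185  0.3584] F [-0.5  1.2 -0.1] q [-0.05  0.19  1.31 -0.    1.65 -1.74] gap 0.0008
P [-0.1, -0.018, 0.3] W [0.6273 0.0521 0.3   ] row [0.0002 0.0025 0.0584] [-0.05 -0.3   0.19]
P [-0.1, -0.018, 0.19] W [0.6273 0.0521 0.19  ] row [-0.0004  0.0026  0.1684] [-0.05 -0.3   0.19]
```

>>> arm_command:
  increments: "0 0.002 0.04 0 -0.3 0 1; 0 0.002 0.08 0 -0.3 0 1; 0 0.002 0.12 0 -0.3 0 1; 0 0.002 0.16 0 -0.3 0 1; 0 0.002 0.168 0 -0.3 0 1; 0 0.002 0.168 0 -0.3 0 1"

```text
time: 3.0
tool_pos: [0.6254, 0.0545, 0.1909]
eef_rot: [-0.0, -0.064, 0.998, -0.0]
wrist_force: [0.0, 0.2, 0.2]
finger_gap: 0.0004
```

```bash
python3 - <<'E'
from h import *
st()
row([-.045,-.018,.19])
c=cam("top","top3");d=cam("side","side3")
a=c["pixels"][100:270,120:310,::-1];b=d["pixels"][55:205,240:400,::-1]
cv2.imwrite("pics/z3.png",np.hstack([cv2.resize(a,(380,340),interpolation=3),cv2.resize(b,(363,340),interpolation=3)]))
E
```

```text
t 3.0 W [0.6254 0.0545 0.1909] cab [-0.0974 -0.0164  0.1909] F [0.  0.2 0.2] q [-0.04  0.25  1.55 -0.    1.34 -1.74] gap 0.0004
P [-0.045, -0.018, 0.19] W [0.6207 0.1067 0.19  ] row [-0.002   0.0524  0.0009] [-0.03 -0.05  0.44]
```

View pics/z3.png

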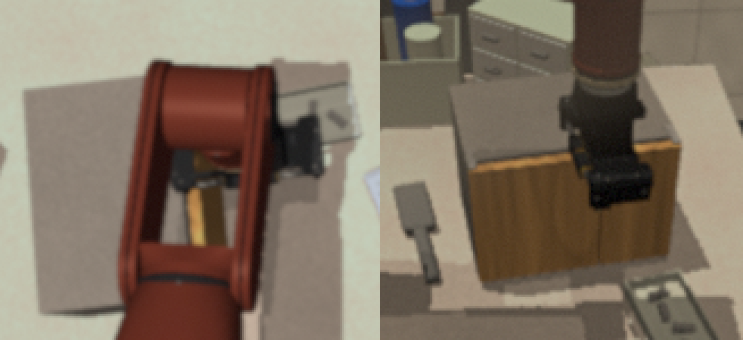

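>>> arm_command:
  increments: "-0.002 0.02 0.001 0 0 0 1; -0.002 0.04 0.001 0 0 0.4 1; -0.002 0.051 0.001 0 0 0.4 1; -0.002 0.051 0.001 0 0 0.4 1; -0.002 0.051 0.001 0 0 0.4 1"

```text
time: 3.6
tool_pos: [0.6241, 0.1046, 0.1949]
eef_rot: [0.004, -0.061, 0.998, -0.001]
wrist_force: [-0.1, -0.1, 0.5]
finger_gap: 0.0005
```

```bash
python3 - <<'E'
from h import *
st()
row([-.032,-.017,.19])
E
```

```text
t 3.6 W [0.6241 0.1046 0.1949] cab [-0.0475 -0.0212  0.1949] F [-0.1 -0.1  0.5] q [ 0.04  0.25  1.54 -0.    1.34 -1.65] gap 0.0005
P [-0.032, -0.017, 0.19] W [0.6181 0.1195 0.19  ] row [0.0042 0.0155 0.0049] [-0.13  0.44  0.05]
```

>>> arm_command:
  increments: "0.004 0.003 0.005 0 0 0 1; 0.005 0.006 0.005 0 0 0 1; 0.005 0.008 0.005 0 0 0 1; 0.005 0.008 0.005 0 0 0 1"

```text
time: 4.0
tool_pos: [0.6181, 0.1119, 0.1898]
eef_rot: [0.004, -0.061, 0.998, -0.001]
wrist_force: [-0.3, 0.2, 0.1]
finger_gap: 0.0006
```

```bash
python3 - <<'E'
from h import *
st()
row([-.032,-.017,.19])
E
```

```text
t 4.0 W [0.6181 0.1119 0.1898] cab [-0.0395 -0.0161  0.1898] F [-0.3  0.2  0.1] q [ 0.05  0.25  1.56 -0.    1.33 -1.64] gap 0.0006
P [-0.032, -0.017, 0.19] W [0.6181 0.1195 0.19  ] row [-0.0009  0.0075 -0.0002] [-0.13  0.43  0.04]
```

Now press in small steps.

>>> arm_command:
  increments: "0 0.001 0 0 0 0 1; 0 0.002 0 0 0 0 1; 0 0.003 0 0 0 0 1; 0 0.003 0 0 0 0 1"

```text
time: 4.4
tool_pos: [0.6178, 0.115, 0.1898]
eef_rot: [0.004, -0.061, 0.998, -0.001]
wrist_force: [-0.2, -0.1, 0.2]
finger_gap: 0.0003
```

>>> arm_command:
  increments: "0 0.001 0 0 0 0 1; 0 0.002 0 0 0 0 1; 0 0.002 0 0 0 0 1"

```text
time: 4.7
tool_pos: [0.6175, 0.1172, 0.1898]
eef_rot: [0.004, -0.061, 0.998, -0.001]
wrist_force: [0.8, 0.3, -1.0]
finger_gap: 0.0005
```

>>> arm_command:
  increments: "0 0.001 0 0 0 0 1; 0 0.002 0 0 0 0 1; 0 0.002 0 0 0 0 1"

```text
time: 5.0
tool_pos: [0.6173, 0.1192, 0.1898]
eef_rot: [0.004, -0.061, 0.998, -0.001]
wrist_force: [-0.1, 0.2, 0.3]
finger_gap: 0.0004
```

>>> arm_command:
  increments: "0 0.001 0 0 0 0 1; 0 0.002 0 0 0 0 1; 0 0.002 0 0 0 0 1"

```text
time: 5.3
tool_pos: [0.6172, 0.1202, 0.1898]
eef_rot: [0.004, -0.061, 0.998, -0.002]
wrist_force: [1.6, -5.7, -0.6]
finger_gap: 0.0007
```

>>> arm_command:
  increments: "0 0.001 0 0 0 0 1; 0 0.002 0 0 0 0 1; 0 0.002 0 0 0 0 1"

```text
time: 5.6
tool_pos: [0.6171, 0.1212, 0.1897]
eef_rot: [0.004, -0.06, 0.998, -0.003]
wrist_force: [0.9, -5.7, -0.4]
finger_gap: 0.0004
```

>>> arm_command:
  increments: "0 0.001 0 0 0 0 1; 0 0.002 0 0 0 0 1; 0 0.002 0 0 0 0 1"

```text
time: 5.9
tool_pos: [0.617, 0.1221, 0.1898]
eef_rot: [0.004, -0.06, 0.998, -0.003]
wrist_force: [0.3, -5.2, -0.1]
finger_gap: 0.0007
```

>>> arm_command:
  increments: "0 0.001 0 0 0 0 1; 0 0.002 0 0 0 0 1; 0 0.003 0 0 0 0 1; 0 0.003 0 0 0 0 1"

```text
time: 6.3
tool_pos: [0.6168, 0.1239, 0.1898]
eef_rot: [0.004, -0.06, 0.998, -0.004]
wrist_force: [1.0, -5.8, 0.3]
finger_gap: 0.0002
```

>>> arm_command:
  increments: "0 0.001 0 0 0 0 1; 0 0.002 0 0 0 0 1; 0 0.002 0 0 0 0 1"

```text
time: 6.6
tool_pos: [0.6168, 0.1243, 0.1898]
eef_rot: [0.004, -0.06, 0.998, -0.006]
wrist_force: [-0.3, -7.8, -0.2]
finger_gap: 0.0006
```

>>> arm_command:
  increments: "0 -0.04 0 0 0 0 1; 0 -0.08 0 0 0 0 1; 0 -0.12 0 0 0 0 1; 0 -0.14 0 0 0 0 1; 0 -0.14 0 0 0 0 1; 0 -0.14 0 0 0 0 1; 0 -0.14 0 0 0 0 1"

```text
time: 7.3
tool_pos: [0.6333, -0.0133, 0.1914]
eef_rot: [0.004, -0.06, 0.998, -0.005]
wrist_force: [-0.9, 0.8, 0.6]
finger_gap: 0.0001
```

```bash
python3 - <<'E'
from h import *
st()
row([-.14,-.09,.19])
c=cam("top","top4");d=cam("side","side4")
a=c["pixels"][100:270,120:310,::-1];b=d["pixels"][55:205,240:400,::-1]
cv2.imwrite("pics/z4.png",np.hstack([cv2.resize(a,(380,340),interpolation=3),cv2.resize(b,(363,340),interpolation=3)]))
E
```

```text
t 7.3 W [ 0.6333 -0.0133  0.1914] cab [-0.1657 -0.0161  0.1914] F [-0.9  0.8  0.6] q [-0.14  0.26  1.54 -0.01  1.33 -1.83] gap 0.0001
P [-0.14, -0.09, 0.19] W [0.7036 0.021  0.19  ] row [-0.0739  0.0257  0.0016] [-0.62  0.41 -0.01]
```

View pics/z4.png

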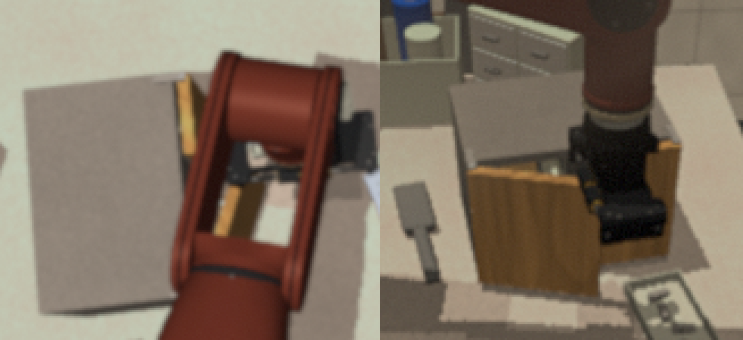

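```bash
python3 - <<'E'
from h import *
c=cam("side")
for th in(.3,.35,.39,.43):
    e=np.array([-.014-.183*np.sin(th)-.008*np.cos(th),.1485-.183*np.cos(th)+.008*np.sin(th),.218])
    print(th,proj(c,cab2w(CP,e)),e)
a=c["pixels"][110:170,300:360,::-1];cv2.imwrite("pics/z5.png",cv2.resize(a,None,fx=8,fy=8,interpolation=3))
row([-.166,-.016,.265]);row([-.04,-.012,.265])
E
```

```text
0.3 [[337.62801611 133.98097096]] [-0.07572289 -0.02396242  0.218     ]
0.35 [[337.21789471 135.81359344]] [-0.08426528 -0.02066202  0.218     ]
0.39 [[336.77660007 137.28211895]] [-0.09097375 -0.01771685  0.218     ]
0.43 [[336.23401102 138.75009141]] [-0.09755908 -0.01450577  0.218     ]
P [-0.166, -0.016, 0.265] W [ 0.6332 -0.0137  0.265 ] row [-0.0003 -0.0012 -0.0735] [-0.65  0.42  0.03]
P [-0.04, -0.012, 0.265] W [0.6141 0.1109 0.265 ] row [ 0.0036  0.1248 -0.075 ] [-0.65  0.42  0.03]
```

View pics/z5.png

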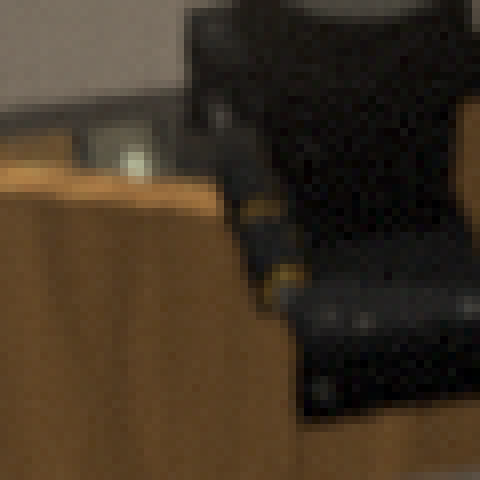

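>>> arm_command:
  increments: "0 0 -0.04 0 0 0 1; 0 0 -0.075 0 0 0 1; 0.001 0.02 -0.08 -0.6 0.4 0 1; 0.002 0.06 -0.08 -0.6 0.4 0 1; 0.003 0.1 -0.08 -0.6 0.4 0 1; 0.004 0.125 -0.08 -0.6 0.4 0 1; 0.004 0.125 -0.08 -0.6 0.4 0 1; 0.004 0.125 -0.08 -0.6 0.4 0 1"

```text
time: 8.25
tool_pos: [0.6132, 0.1122, 0.2695]
eef_rot: [-0.0, -0.062, 0.998, -0.001]
wrist_force: [-0.2, -0.2, 0.7]
finger_gap: 0.0007
```

```bash
python3 - <<'E'
from h import *
st()
row([-.040,-.010,.175])
E
```

```text
t 8.25 W [0.6132 0.1122 0.2695] cab [-0.0386 -0.0112  0.2695] F [-0.2 -0.2  0.7] q [ 0.06  0.19  1.47 -0.    1.48 -1.64] gap 0.0007
P [-0.04, -0.01, 0.175] W [0.6121 0.1107 0.175 ] row [ 0.0012 -0.0012  0.0945] [-0.07 -0.02  0.16]
```

>>> arm_command:
  increments: "0.001 -0.001 0.03 0 0 0 1; 0.001 -0.001 0.06 0 0 0 1; 0.001 -0.001 0.085 0 0 0 1; 0.001 -0.001 0.085 0 0 0 1"

```text
time: 8.65
tool_pos: [0.6094, 0.1097, 0.1796]
eef_rot: [-0.004, -0.061, 0.998, -0.001]
wrist_force: [-1.4, -0.2, -0.6]
finger_gap: 0.0005
```

```bash
python3 - <<'E'
from h import *
st()
# arc: finger centre path, radius r from hinge along inner face, offset 16mm inward
for th in np.arange(.39,1.76,.1):
    r=.155;o=.008+.016
    # tool not rotated
    row([-.014-r*np.sin(th)+o*np.cos(th),.1485-r*np.cos(th)-o*np.sin(th),.185])
E
```

```text
t 8.65 W [0.6094 0.1097 0.1796] cab [-0.0407 -0.0072  0.1796] F [-1.4 -0.2 -0.6] q [ 0.05  0.25  1.58 -0.    1.33 -1.64] gap 0.0005
P [np.float64(-0.050731386907514504), np.float64(-0.003985426240839415), 0.185] W [0.6075 0.0993 0.185 ] row [ 0.0033 -0.01   -0.0054] [-0.05 -0.51  0.09]
P [np.float64(-0.06577102405988658), np.float64(0.0004433855993233888), 0.185] W [0.6049 0.0839 0.185 ] row [ 0.0077 -0.0251 -0.0053] [-0.05 -0.51  0.09]
P [np.float64(-0.08029338225307756), np.float64(0.006351530189567817), 0.185] W [0.6007 0.0687 0.185 ] row [ 0.0137 -0.0396 -0.0052] [-0.05 -0.51  0.09]
P [np.float64(-0.09415335888447446), np.float64(0.01367997530212123), 0.185] W [0.5951 0.0541 0.185 ] row [ 0.021  -0.0534 -0.0052] [-0.05 -0.51  0.09]
P [np.float64(-0.10721246964907552), np.float64(0.022355497535880807), 0.185] W [0.5881 0.0401 0.185 ] row [ 0.0297 -0.0665 -0.0051] [-0.05 -0.51  0.09]
P [np.float64(-0.11934023222888897), np.float64(0.03229141394043319), 0.185] W [0.5797 0.0268 0.185 ] row [ 0.0397 -0.0786 -0.005 ] [-0.05 -0.51  0.09]
P [np.float64(-0.13041547002912257), np.float64(0
[... 480 characters left out ...]
185] W [ 0.5343 -0.0159  0.185 ] row [ 0.0899 -0.1155 -0.0045] [-0.05 -0.51  0.09]
P [np.float64(-0.16215811483159587), np.float64(0.0970201689052144), 0.185] W [ 0.5206 -0.0234  0.185 ] row [ 0.1044 -0.1213 -0.0044] [-0.05 -0.51  0.09]
P [np.float64(-0.16655734880377202), np.float64(0.11206848444047042), 0.185] W [ 0.5062 -0.0296  0.185 ] row [ 0.1195 -0.1257 -0.0042] [-0.05 -0.51  0.09]
P [np.float64(-0.1694322801754557), np.float64(0.12748081163653935), 0.185] W [ 0.4912 -0.0343  0.185 ] row [ 0.1349 -0.1285 -0.0041] [-0.05 -0.51  0.09]
P [np.float64(-0.17075418358270705), np.float64(0.14310315561471604), 0.185] W [ 0.4759 -0.0375  0.185 ] row [ 0.1505 -0.1298 -0.0039] [-0.05 -0.51  0.09]
```

>>> arm_command:
  increments: "0.003 -0.01 0 0 0 0 1; 0.005 -0.018 -0.003 0 0 0 1; 0.008 -0.025 -0.005 0 0 0 1; 0.011 -0.032 -0.005 0 0 0 1; 0.014 -0.04 -0.005 0 0 0 1; 0.017 -0.047 -0.005 0 0 0 1; 0.021 -0.053 -0.005 0 0 0 1; 0.025 -0.06 -0.005 0 0 0 1"

```text
time: 9.45
tool_pos: [0.5917, 0.0466, 0.1849]
eef_rot: [-0.004, -0.061, 0.998, -0.001]
wrist_force: [-0.0, 1.0, 0.2]
finger_gap: 0.0002
```

```bash
cat >>h.py <<'E'
def arc(a,b,d=.1,r=.155,o=.024,z=.185):
    for th in np.arange(a,b,d):
        print(round(th,2),end=" ");row(np.array([-.014-r*np.sin(th)+o*np.cos(th),.1485-r*np.cos(th)-o*np.sin(th),z]).round(4).tolist())
E
python3 - <<'E'
from h import *
st(); arc(.79,1.3)
E
```

```text
t 9.45 W [0.5917 0.0466 0.1849] cab [-0.1011  0.018   0.1849] F [-0.   1.   0.2] q [-0.05  0.18  1.64 -0.    1.33 -1.75] gap 0.0002
0.79 P [-0.1072, 0.0224, 0.185] W [0.588  0.0401 0.185 ] row [ 0.0044 -0.0061 -0.0001] [-0.04 -0.51  0.09]
0.89 P [-0.1193, 0.0323, 0.185] W [0.5797 0.0269 0.185 ] row [ 0.0143 -0.0182  0.    ] [-0.04 -0.51  0.09]
0.99 P [-0.1304, 0.0434, 0.185] W [0.57   0.0145 0.185 ] row [ 0.0254 -0.0292  0.0001] [-0.04 -0.51  0.09]
1.09 P [-0.1403, 0.0555, 0.185] W [0.5592 0.0032 0.185 ] row [ 0.0375 -0.0391  0.0002] [-0.04 -0.51  0.09]
1.19 P [-0.149, 0.0686, 0.185] W [ 0.5472 -0.007   0.185 ] row [ 0.0506 -0.0478  0.0004] [-0.04 -0.51  0.09]
1.29 P [-0.1563, 0.0825, 0.185] W [ 0.5343 -0.0159  0.185 ] row [ 0.0646 -0.0551  0.0005] [-0.04 -0.51  0.09]
```

>>> arm_command:
  increments: "0.004 -0.006 0 0 0 0 1; 0.009 -0.012 0 0 0 0 1; 0.014 -0.018 0 0 0 0 1; 0.02 -0.024 0 0 0 0 1; 0.025 -0.029 0 0 0 0 1; 0.031 -0.034 0 0 0 0 1; 0.037 -0.039 0 0 0 0 1; 0.044 -0.043 0 0 0 0 1"

```text
time: 10.25
tool_pos: [0.5528, -0.0019, 0.1853]
eef_rot: [-0.004, -0.061, 0.998, -0.001]
wrist_force: [0.6, -0.3, -0.1]
finger_gap: 0.0005
```

```bash
python3 - <<'E'
from h import *
st(); arc(1.19,1.75)
c=cam("top","top6");d=cam("side","side6")
a=c["pixels"][100:270,120:310,::-1];b=d["pixels"][55:205,240:400,::-1]
cv2.imwrite("pics/z6.png",np.hstack([cv2.resize(a,(380,340),interpolation=3),cv2.resize(b,(363,340),interpolation=3)]))
E
```

```text
t 10.25 W [ 0.5528 -0.0019  0.1853] cab [-0.1447  0.0625  0.1853] F [ 0.6 -0.3 -0.1] q [-0.14  0.09  1.75 -0.    1.32 -1.84] gap 0.0005
1.19 P [-0.149, 0.0686, 0.185] W [ 0.5472 -0.007   0.185 ] row [ 0.0061 -0.0043  0.0004] [-0.05 -0.51  0.09]
1.29 P [-0.1563, 0.0825, 0.185] W [ 0.5343 -0.0159  0.185 ] row [ 0.0201 -0.0116  0.0005] [-0.05 -0.51  0.09]
1.39 P [-0.1622, 0.097, 0.185] W [ 0.5206 -0.0235  0.185 ] row [ 0.0346 -0.0175  0.0006] [-0.05 -0.51  0.09]
1.49 P [-0.1666, 0.1121, 0.185] W [ 0.5061 -0.0297  0.185 ] row [ 0.0497 -0.0219  0.0008] [-0.05 -0.51  0.09]
1.59 P [-0.1694, 0.1275, 0.185] W [ 0.4912 -0.0343  0.185 ] row [ 0.0651 -0.0246  0.0009] [-0.05 -0.51  0.09]
1.69 P [-0.1708, 0.1431, 0.185] W [ 0.4759 -0.0376  0.185 ] row [ 0.0807 -0.026   0.0011] [-0.05 -0.51  0.09]
```

View pics/z6.png

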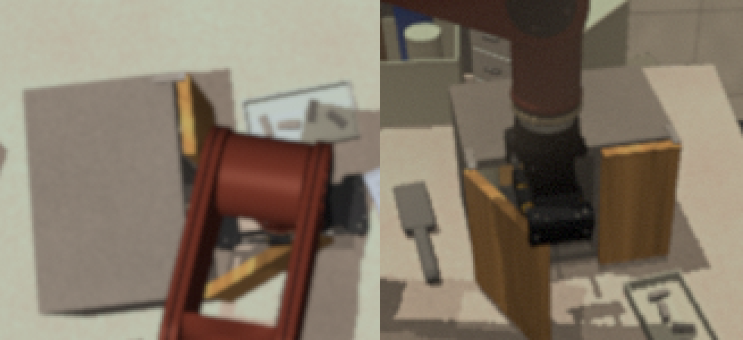

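>>> arm_command:
  increments: "0.006 -0.004 0 0 0 0 1; 0.013 -0.008 0 0 0 0 1; 0.02 -0.012 0 0 0 0 1; 0.027 -0.015 0 0 0 0 1; 0.035 -0.018 0 0 0 0 1; 0.042 -0.02 0 0 0 0 1; 0.05 -0.022 0 0 0 0 1; 0.057 -0.0235 0 0 0 0 1"

```text
time: 11.15
tool_pos: [0.498, -0.0325, 0.1858]
eef_rot: [-0.005, -0.061, 0.998, -0.001]
wrist_force: [0.3, 0.5, 1.0]
finger_gap: 0.0001
```

```bash
python3 - <<'E'
from h import *
st(); arc(1.59,1.8,.05)
E
```

```text
t 11.15 W [ 0.498  -0.0325  0.1858] cab [-0.1684  0.1205  0.1858] F [0.3 0.5 1. ] q [-0.22 -0.05  1.88 -0.    1.31 -1.91] gap 0.0001
1.59 P [-0.1694, 0.1275, 0.185] W [ 0.4912 -0.0343  0.185 ] row [ 0.007  -0.001   0.0009] [-0.06 -0.54  0.05]
1.64 P [-0.1703, 0.1353, 0.185] W [ 0.4836 -0.0361  0.185 ] row [ 0.0148 -0.0019  0.001 ] [-0.06 -0.54  0.05]
1.69 P [-0.1708, 0.1431, 0.185] W [ 0.4759 -0.0376  0.185 ] row [ 0.0226 -0.0023  0.001 ] [-0.06 -0.54  0.05]
1.74 P [-0.1708, 0.1509, 0.185] W [ 0.4681 -0.0385  0.185 ] row [ 0.0304 -0.0023  0.0011] [-0.06 -0.54  0.05]
1.79 P [-0.1705, 0.1588, 0.185] W [ 0.4602 -0.0392  0.185 ] row [ 0.0383 -0.002   0.0012] [-0.06 -0.54  0.05]
```

>>> arm_command:
  increments: "0.007 -0.001 0 0 0 0 1; 0.014 -0.002 0 0 0 0 1; 0.02 -0.002 0 0 0 0 1; 0.025 -0.002 0 0 0 0 1; 0.028 -0.002 0 0 0 0 1; 0.028 -0.002 0 0 0 0 1"

```text
time: 11.75
tool_pos: [0.4702, -0.0379, 0.1861]
eef_rot: [-0.005, -0.061, 0.998, -0.001]
wrist_force: [0.4, 0.4, -0.2]
finger_gap: 0.0003
```

```bash
python3 - <<'E'
from h import *
st()
c=cam("top","top7");d=cam("side","side7")
a=c["pixels"][100:270,120:310,::-1];b=d["pixels"][55:205,240:400,::-1]
cv2.imwrite("pics/z7.png",np.hstack([cv2.resize(a,(380,340),interpolation=3),cv2.resize(b,(363,340),interpolation=3)]))
E
```

```text
t 11.75 W [ 0.4702 -0.0379  0.1861] cab [-0.1704  0.1488  0.1861] F [ 0.4  0.4 -0.2] q [-0.24 -0.12  1.95 -0.    1.32 -1.94] gap 0.0003
```

View pics/z7.png

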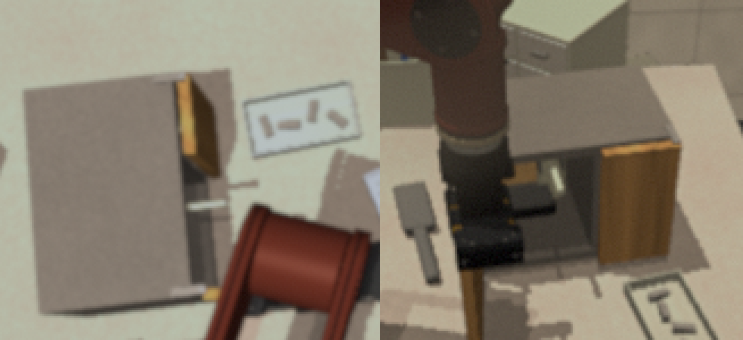

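>>> arm_command:
  increments: "-0.02 0 0 0 0 0 1; -0.05 0 0 0 0 0 1; -0.06 0 -0.03 0 0 0 1; -0.06 0 -0.08 0 0 0 1; -0.06 0 -0.12 0 0 0 1; -0.1 -0.03 -0.15 0 0 0 1; -0.14 -0.05 -0.16 0 0 0 1; -0.16 -0.06 -0.16 0 0 0 1"

```text
time: 12.65
tool_pos: [0.6414, -0.0793, 0.3474]
eef_rot: [-0.002, -0.06, 0.998, -0.002]
wrist_force: [-0.0, 0.5, -0.0]
finger_gap: -0.0002
```

>>> arm_command:
  increments: "-0.01 -0.03 0 0 0 0 1; -0.02 -0.07 0 0 0 0 1; -0.03 -0.11 0 0 0 0 1; -0.03 -0.15 0 0 0 0 1; -0.03 -0.18 0 0 0 0 1; -0.03 -0.2 0 0 0 0 1; -0.03 -0.2 0 0 0 0 1; -0.03 -0.2 0 0 0 0 1"

```text
time: 13.45
tool_pos: [0.6953, -0.2743, 0.3471]
eef_rot: [-0.002, -0.06, 0.998, -0.001]
wrist_force: [-0.7, 1.3, -0.5]
finger_gap: 0.0008
```

```bash
python3 - <<'E'
from h import *
st()
c=cam("top","top8");d=cam("side","side8")
a=c["pixels"][100:270,120:310,::-1];b=d["pixels"][55:205,240:400,::-1]
cv2.imwrite("pics/z8.png",np.hstack([cv2.resize(a,(380,340),interpolation=3),cv2.resize(b,(363,340),interpolation=3)]))
for th in(1.5,1.57,1.62,1.68,1.75):
    e=np.array([[-.014-r*np.sin(th)-o*np.cos(th),.1485-r*np.cos(th)+o*np.sin(th),.218] for r in(0,.183) for o in(.008,-.008)])
    print(th,proj(c,cab2w(CP,e)).round(1).tolist(),proj(d,cab2w(CP,e)).round(1).tolist())
E
```

```text
t 13.45 W [ 0.6953 -0.2743  0.3471] cab [-0.4322 -0.0462  0.3471] F [-0.7  1.3 -0.5] q [-0.48  0.49  0.95 -0.    1.7  -2.17] gap 0.0008
1.5 [[222.2, 249.9], [221.2, 243.8], [291.6, 237.3], [290.6, 231.3]] [[275.2, 129.3], [280.4, 128.5], [287.9, 168.0], [293.7, 167.0]]
1.57 [[222.0, 249.9], [221.4, 243.8], [292.1, 242.2], [291.5, 236.1]] [[275.2, 129.2], [280.4, 128.6], [283.2, 168.7], [289.1, 167.9]]
1.62 [[221.8, 249.9], [221.6, 243.8], [292.2, 245.7], [291.9, 239.6]] [[275.2, 129.1], [280.4, 128.7], [279.8, 169.0], [285.7, 168.4]]
1.68 [[221.6, 249.9], [221.8, 243.8], [292.2, 250.0], [292.2, 243.8]] [[275.2, 129.0], [280.4, 128.7], [275.8, 169.2], [281.7, 168.8]]
1.75 [[221.4, 249.9], [222.0, 243.8], [291.7, 255.0], [292.2, 248.8]] [[275.2, 128.9], [280.4, 128.9], [271.0, 169.2], [276.9, 169.1]]
```

View pics/z8.png

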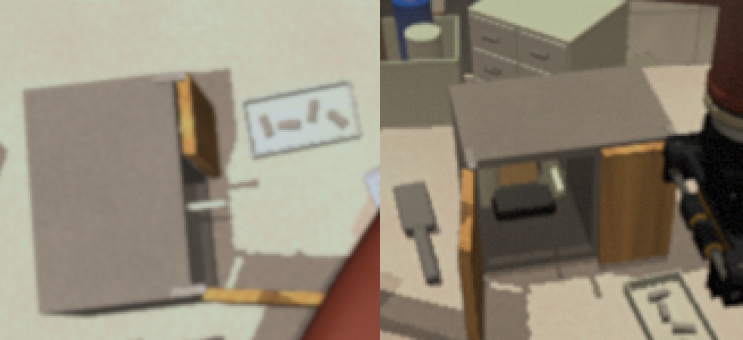

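View pics/side8.png

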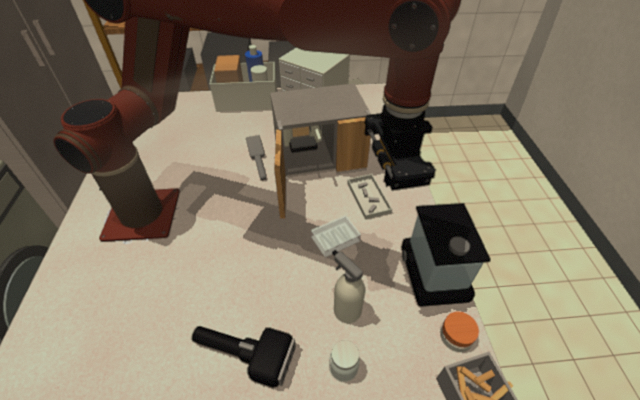

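```bash
python3 - <<'E'
from h import *
a=cv2.imread("pics/side8.png")[120:225,262:300];b=cv2.imread("pics/top8.png")[225:265,210:300]
cv2.imwrite("pics/z9.png",cv2.resize(a,None,fx=5,fy=5,interpolation=3));cv2.imwrite("pics/z10.png",cv2.resize(b,None,fx=6,fy=6,interpolation=3))
s0,s8=[cv2.imread(f"pics/{n}.png").astype(int) for n in("side0","side8")]
for n,(x,y,w,h) in dict(narrow=(345,122,15,45),stays=(310,218,52,20),tray=(350,178,40,38),brush=(243,135,25,45),bottle=(330,250,35,70),jar=(328,340,32,40),steamer=(190,322,108,64)).items():
    p,q=s0[y:y+h,x:x+w],s8[y:y+h,x:x+w]; sh,_=cv2.phaseCorrelate(p.mean(2).astype(np.float32),q.mean(2).astype(np.float32));print(n,abs(p-q).mean().round(1),np.round(sh,2))
E
```

```text
narrow 9.3 [0.49 0.48]
stays 20.6 [-0.17 -0.52]
tray 22.5 [0.12 0.09]
brush 21.6 [0.18 0.64]
bottle 20.9 [ 0.32 -0.08]
jar 19.6 [ 0.05 -0.06]
steamer 14.2 [-0.02 -0.01]
```

View pics/z9.png

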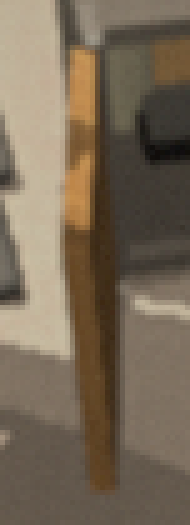

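View pics/z10.png

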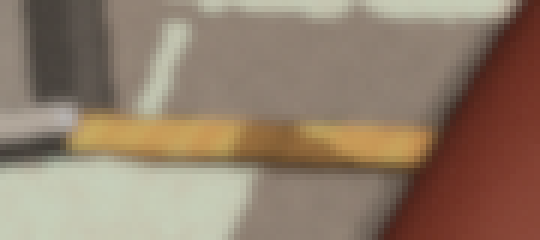

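```bash
python3 -c "
from plant import robot
print(robot.hand_in())"
```

```text
the job is handed in; nothing more can be done
None
```

The wide door is open at about 1.68 rad, roughly 96°, so just past square to the cabinet front. The job was handed in at about 13.5 s of the 42 s allowed, with the gripper well clear of everything.

- **Press:** I closed the fingers and pressed the door near its free edge at the top. The force was about 6 to 8 N over roughly 4 to 5 mm. I then drew back about 140 mm, and the door sprang ajar to about 0.39 rad in the picture.
- **Opening:** I lifted the fingers over the door, lowered them behind it and pushed it round along its arc. Every wrist force reading during the push stayed at or below about 1.5 N.
- **Last checks on the door:** Its far top corners in the side picture fit 1.68 to 1.69 rad. The finger position at the end of the push gave 1.685 rad. The top picture agrees that the door is past square, but the arm hides its tip there.
- **Narrow door and other items:** The narrow door looks shut in both pictures. Comparing the first and last side pictures, the narrow door, tray, box, brush, bottle, jar and steamer each shift by 0.65 pixel or less. Lighting and the arm's shadow changed between those pictures, so I read that as nothing having moved.

No check failed. One difference from plan: contact with the door came about 5 mm further in than my camera fit predicted, so I felt for it in steps of 1 to 2 mm.

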